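Hang the roof-pitch gauge back on its hook, scale outward

ROBOT

A 6-joint arm with a two-finger parallel gripper is mounted at the origin on the work surface. World frame = base frame: x ahead of the robot, y to its left, z up, the work surface at z = 0. Lengths are in mm, angles in rad, forces in N, time in s.
With the tool pointing down it reaches from about 300 to 775 mm from the base axis. Payload 14.6 kg.
Tool frame: the origin (TCP) lies between the finger pads; the fingertips stand manip.tip_reach ahead of it and the grasp point (between the pads) lies 5 mm behind it (manip.tip_reach is the distance from the TCP to the fingertips, in mm); z points along the fingers, y is the line along which they close (so a half turn about z gives the same grasp; the last joint's range is limited). The gripper opens to 94 mm and grips with 3 to 60 N. Pads are 16 mm wide; open, the fingers measure 119 mm over their backs; the gripper's body (75 mm by 177 mm) begins 78 mm behind the grasp point.
Start: joints at [1.119, 0.3, 1.521, -0, 1.321, -0.067], TCP at [206.452, 509.771, 219.446] pointing down, gripper open.
Joint ranges: [-3.03, 3.03], [-0.79, 2.21], [0.23, 2.52], [-1.04, 4.18], [0, 3.07], [-2.55, 2.55]. Speed limits (rad/s): [2.22, 2.22, 2.57, 3.14, 3.14, 3.14].

INTERFACE

Orientations are given as [roll, pitch, yaw] about the fixed x, y, z axes, in that order (R = Rz(yaw) Ry(pitch) Rx(roll)).
In Python, from cell import manip gives the robot as it stands. The module is installed in compiled form; this text tells all that it offers.
- The arm moves only by the shell command python3 -m creep 'ROWS' [FORCE]. ROWS is JSON, a list of rows, each a list of 3 entries, a list of its own where there are three numbers: the opening, from -1 (shut) to 1 (fully open), then the shift along the tool's x, y, z in cm, then the turn about the tool's z in units of 5 degrees (1.0 is 5 degrees). In form: [[grip, [tx, ty, tz], roll], ...]. A call has 1 to 12 rows; each row is the pose to reach, as a shift and turn from the pose commanded when the call began, along the tool's axes at that moment; what a row does not reach only later rows make up. A row lasts 1/10 s, in which the tool goes at most 50 mm and 8.59 degrees, less where a joint would pass 70% of its speed; a pose out of reach is approached as far as the arm can. A call with a gripper value outside its range is refused whole. The fingers move at their own pace and stop on an object; FORCE is the grip in N (left out, the last holds). Time passes only in rows, so rows that repeat a pose let the fingers close. It gives the time, the measured TCP pose, the force, the opening and the grip force at its end, in the units of the state.
- manip.read_state(): the state, without advancing time (a new reading comes with each control period).
- manip.camera(name): name is "scene" or "side" or "wrist"; returns the picture (384x512x3 uint8, red, green, blue); there is no depth.
- manip.camera_params(name): a dict with "fovy" (degrees; the focal length in pixels is half the picture's height over the tangent of half this angle, whatever the lens; pixels are square), "cx", "cy" (the principal point, pixels), "k1" (the pictures are not rectified: a ray, as slopes to the right and down, at radius r is drawn at 1 + k1 r^2 times it, then the intrinsics apply), "origin" and "attitude" of the camera in the world. Camera axes: x right, y down, z forward; pixel columns grow to the right and rows downward; lengths in mm; the calibration is good to about 2 mm. A picture is of the moment at which its call begins: read the wrist's pose just before it. camera_params takes no time and is no camera call; for the wrist camera it gives the pose at the moment of the call.
- manip.sign_off(): hands the job in; it is judged then, once.
The state is a dict: "clock": time; "joints": joint angles; "qd": joint speeds; "effort": joint torques, N m; "eef_pos": TCP position; "eef_rot": TCP orientation; "wrist_force": force on the tool from outside, world axes, zero at the start; "moment": the same for the moment, N m; "finger_gap": finger opening in mm; "finger_force": force on a finger pad.
Only numpy, scipy, OpenCV 4.12 (cv2) and the standard library are available. Lean on these libraries where they do the work, as an engineer would, in place of code of your own. Each camera call takes 0.05 s, during which the arm holds its last target. There are 200 camera calls.

TASK

Take the metal roof-pitch gauge out of its wooden block and hang it by its eye on the stand's upturned hook, with the graduated face (the one with the thumb nut) pointing outward, away from the post. Feel for the hook gently, since the post may be set at any height, let the hook take the gauge's weight and slide it home along the hook until its back is against the post, then let go. Do not lean hard on the stand (never with more than 20 N), and leave the other things on the bench where they are.

Things in the scene. Friction and masses are not known exactly. Their poses are not given: they have to be found in the camera images.
- gauge: The gauge: upright aluminium plate 10 mm thick (x -5 to +5 mm), 60 mm wide to z 112 mm. Origin: centre of its underside; z up the plate, y across it, x out of the graduated face (black scale lines, thumb nut). Mass 0.14 to 0.28 kg. Starts standing in the slot of block, y parallel to the slot, its graduated face in any direction
- gauge_tab (a point): centre of the gauge's grip tab, gauge frame (0, 0, 132 mm): 30 mm wide in y, 10 mm thick in x, z 112 to 152 mm (the gauge's top); grip it from above across either size
- gauge_eye (a point): centre of the gauge's eye, gauge frame (0, 0, 91.5 mm): a rectangular through hole 20 mm wide (y) and 21 mm tall (z 81 to 102 mm)
- gauge_nut (a point): outer end of the thumb nut, gauge frame (19, 0, 45 mm): 18 mm across, stands out 14 mm from the graduated face only
- block: wooden block with the gauge in it, 54 x 90 x 38 mm, fixed; origin: centre of its underside. Slot along its y, 11 mm wide, open above and at both ends, 28 mm deep (slot floor 10 mm up)
- stand: Hook stand, fixed to the bench: base plate 120 x 110 x 12 mm with a telescopic post. Origin on the post at bench level; z up, x is the way the hook points (outward). The post's flat front face is at x 10 mm (20 mm wide above, 28 mm below). The inner post with the hook is clamped at a height that differs each time and is NOT measured: find it by touch or by eye
- hook_low (a point): The hook at its lowest setting: stand frame (45, 0, 130 mm), fixed to the base. The real tip's top is 0 to 42 mm straight above this point. Hook: rigid round bar 8 mm thick, from the post along x at y 0 to an upright tip (x 41 to 49 mm, rounded top). Bar axis 12 mm below the tip's top, so 118 to 160 mm up; the post's top is level with the tip's
- template: plain plywood gable template (70 mm wide, 10 mm thick, 113 mm tall, pointed top) standing in a second block like the first; leave it. Origin: centre of its underside
- glue: white glue bottle, 44 mm across, 110 mm tall; leave it
- driver: screwdriver lying on the bench; leave it
- hammer: hammer lying on the bench; leave it
- shingles: packet of grey shingles 70 x 50 x 24 mm; leave it
- offcut: wooden offcut 120 x 30 x 20 mm; leave it
- cup: terracotta cup, 70 mm across, 80 mm tall; leave it
Things that resemble listed ones, but are neither listed nor needed, are in the scene too. Of the things shaped like the gauge, the aluminium one is meant.

How it is judged (in metres and radians):
On the way:
1. the gauge is lifted clear of its block (z of gauge in the frame of block above 0.05 m), for 0.2 s.
At the end, for the whole second after the job is handed in: The released gauge hangs at rest on the hook, which passes through its eye (within 12 mm sideways) and carries it; plate upright within 0.15 rad, square to the hook within 0.25 rad, graduated face and nut away from the post, its back within 5 mm of the post (contact force between gauge and stand above 0.6 N and x of gauge_nut in the frame of stand between 0.029 and 0.039 m and y of gauge_eye in the frame of stand between -0.012 and 0.012 m and z of gauge_eye in the frame of stand between 0.105 and 0.161 m and angle between gauge's own z axis and vertical below 0.15 rad and angle between the x axis of gauge and the x axis of stand, either way round below 0.25 rad and linear speed of gauge below 0.02 m/s and angular speed of gauge below 0.15 rad/s); the robot touches nothing.
It fails at once if the stand is pressed with more than 20 N (contact force between anything else and stand above 20 N).
It fails at once if another thing on the bench is moved more than 25 mm (distance of any of template, glue, driver, hammer, shingles, offcut, cup from where it was at the start of the episode above 0.025 m).
It also fails if it takes over 51 s, if anything falls off the work surface, if the arm or the gripper's body presses on something with over 40 N, if the wrist force passes 120 N, or if a joint passes its speed limit or range.

## Working session

There is one attempt and no reset: what is moved stays moved. The work goes in short steps, Python scripts to look and compute and a shell command to move; the robot and the scene stay as the last step left them, time stands still between calls to the robot, and variables do not carry over. Pictures are saved under pics/ and viewed, at most 13 in all, crops included, and the job is handed in when it is done.

```bash
mkdir -p pics; cat > h.py <<'E'
import numpy as np,cv2,json
from cell import manip
def snap(n,f):
    p=manip.camera_params(n);im=manip.camera(n);cv2.imwrite(f'pics/{f}.png',im[:,:,::-1]);json.dump({k:np.asarray(v).tolist() for k,v in p.items()},open(f'pics/{f}.json','w'));return im,p
E
python3 - <<'E'
from h import *
for n in('scene','side','wrist'):
    im,p=snap(n,n+'0');print(n,p)
s=manip.read_state();print(s,manip.tip_reach)
E
```

```text
scene {'fovy': 56.730586837088296, 'cx': 254.2084509570451, 'cy': 198.0519049319967, 'k1': -0.06522593212708318, 'origin': array([1055.55437041,  492.2433852 ,  567.58922615]), 'attitude': array([-2.1600599 , -0.00798858,  2.35551845])}
side {'fovy': 57.23505037541879, 'cx': 256.43859657910895, 'cy': 189.8554446967715, 'k1': -0.07591953937705864, 'origin': array([ 228.81187513, -557.4116    ,  741.4455218 ]), 'attitude': array([-2.3396756 ,  0.0068037 , -0.53594653])}
wrist {'fovy': 68.13237866952556, 'cx': 258.581100051649, 'cy': 191.57033341202276, 'k1': -0.013017671630479887, 'origin': array([138.4987842 , 538.32389571, 384.17953029]), 'attitude': array([ 2.88648559e+00, -4.81405752e-04,  1.18538168e+00])}
{'clock': 0.15, 'joints': array([ 1.11945648e+00,  3.00352749e-01,  1.52142339e+00, -2.34719041e-05,
        1.32072085e+00, -6.65975758e-02]), 'qd': array([ 9.11862131e-05,  1.04956322e-05, -2.04601047e-03, -2.26498603e-04,
       -1.19597474e-03,  8.19527759e-04]), 'effort': array([ 1.28254349e-03, -5.31963801e+01, -3.52817202e+01,  7.08962604e-02,
        2.37279228e-02, -5.03856097e-05]), 'eef_pos': array([206.35072351, 509.61971442, 219.01796054]), 'eef_rot': array([-3.14068881e+00, -3.74959695e-05,  2.75685618e+00]), 'wrist_force': array([-0.05673042, -0.29938873, -0.04280351]), 'moment': array([-0.01767679, -0.02296174, -0.03092785]), 'finger_force': 0.0, 'finger_gap': 94.00782578723168} 14.0
```

View pics/scene0.png

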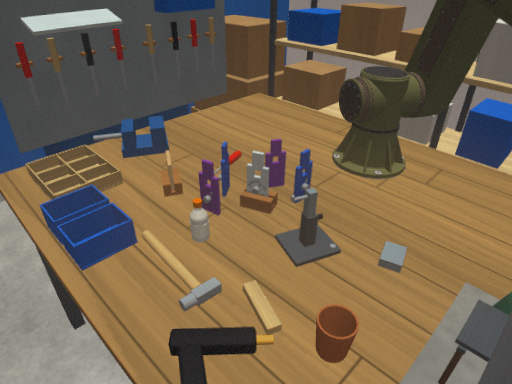

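View pics/side0.png

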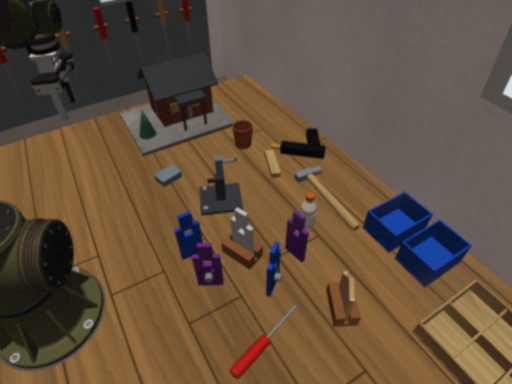

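The scene view shows the grey gauge at about (258,175) in its block at (258,200), with blue and purple lookalikes around it and the stand at (308,220). In the side view the gauge is at (242,228) and the stand at (220,185). I'll enlarge both.

```bash
cat >> h.py <<'E'
from scipy.spatial.transform import Rotation as Ro
def load(f):
    p=json.load(open(f'pics/{f}.json'));return p
def ray(p,u,v):
    f=192/np.tan(np.radians(p['fovy'])/2)
    K=np.array([[f,0,p['cx']],[0,f,p['cy']],[0,0,1]])
    x=cv2.undistortPoints(np.array([[[u,v]]],float),K,np.array([p['k1'],0,0,0,0.]))[0,0]
    return np.array(p['origin']),Ro.from_euler('xyz',p['attitude']).apply([x[0],x[1],1])
def plane(p,u,v,z):
    o,d=ray(p,u,v);return o+d*(z-o[2])/d[2]
def tri(*obs):
    A=np.zeros((3,3));b=np.zeros(3);L=[]
    for p,u,v in obs:
        o,d=ray(p,u,v);d/=np.linalg.norm(d);M=np.eye(3)-np.outer(d,d);A+=M;b+=M@o;L.append((o,M))
    X=np.linalg.solve(A,b);return X,max(np.linalg.norm(M@(X-o)) for o,M in L)
def proj(p,X):
    f=192/np.tan(np.radians(p['fovy'])/2)
    c=Ro.from_euler('xyz',p['attitude']).inv().apply(np.array(X)-p['origin']);x=c[:2]/c[2];x=x*(1+p['k1']*(x@x));return f*x+[p['cx'],p['cy']]
E
python3 - <<'E'
from h import *
a=cv2.imread('pics/scene0.png')[130:270,185:345];b=cv2.imread('pics/side0.png')[140:300,165:325]
a=cv2.resize(a,(400*1,350),interpolation=cv2.INTER_CUBIC);b=cv2.resize(b,(400,400),interpolation=cv2.INTER_CUBIC)
o=np.zeros((400,800,3),np.uint8);o[:350,:400]=a;o[:,400:]=b;cv2.imwrite('pics/crop.png',o)
s,d=load('scene0'),load('side0')
print(plane(s,258,205,19),plane(d,242,252,19),plane(s,308,243,12),plane(d,220,200,12))
E
```

```text
[488.31650576 -53.57912136  19.        ] [460.72875247 -86.53555964  19.        ] [508.8526799  133.01296333  12.        ] [497.46772526 111.60148936  12.        ]
```

View pics/crop.png

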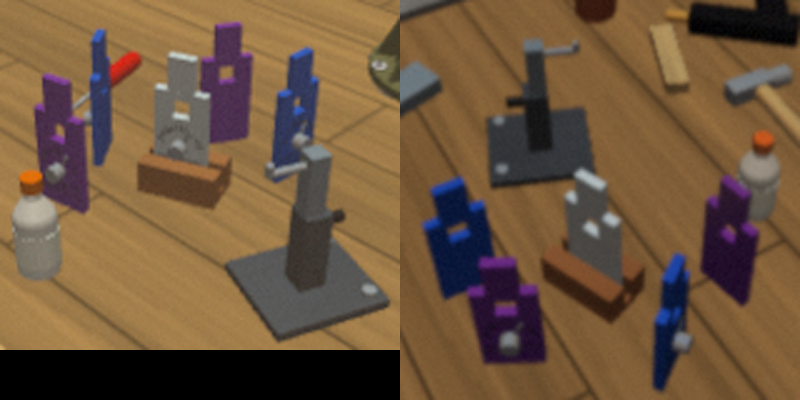

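```bash
python3 - <<'E'
from h import *
s,d=load('scene0'),load('side0')
S=lambda x,y:(s,185+x/2.5,130+y/2.5)
D=lambda x,y:(d,165+(x-400)/2.5,140+y/2.5)
for n,a,b in [('tabA',S(169,54),D(607,183)),('tabB',S(197,57),D(577,172)),('eye',S(182,106),D(593,228)),('tip',S(271,165),D(575,44)),('post',S(316,150),D(534,44))]: print(n,*tri(a,b))
for n,c in [('base',[S(228,266),S(272,335),S(388,302),D(487,117),D(585,108),D(594,177),D(492,185)])]:
    for q in c: print(plane(*q,12).round())
for q in [S(138,158),S(216,176),S(232,157),D(543,256),D(611,298),D(643,270)]: print('blk',plane(*q,38).round())
print('nut',plane(*S(178,147),55))
E
```

```text
tabA [475.89554581 -91.28933121 160.29782825] 2.474854196405335
tabB [459.78911075 -66.1595942  160.33215168] 1.8731343618561074
eye [463.35752705 -83.68228893  97.20901123] 2.4377516010342926
tip [549.82023746 106.84857594 151.51881357] 2.063289065440763
post [510.00585397 123.85981481 156.58990613] 1.996170999399148
[545.  64.  12.]
[587. 154.  12.]
[477. 203.  12.]
[470. 193.  12.]
[579. 146.  12.]
[533.  41.  12.]
[429.  89.  12.]
blk [ 502. -108.   38.]
blk [467. -25.  38.]
blk [427. -38.  38.]
blk [426. -48.  38.]
blk [ 460. -126.   38.]
blk [ 503. -114.   38.]
nut [474.43771256 -74.70368097  55.        ]
```

```bash
python3 -m creep '[[1,[-46.5,-34,-8],20],[1,[-46.5,-34,-8],20],[1,[-46.5,-34,-8],20],[1,[-46.5,-34,-8],20],[1,[-46.5,-34,-8],20],[1,[-46.5,-34,-8],20],[1,[-46.5,-34,-8],20],[1,[-46.5,-34,-8],20],[1,[-46.5,-34,-8],20],[1,[-46.5,-34,-8],20],[1,[-46.5,-34,-8],20],[1,[-46.5,-34,-8],20]]'; python3 -m creep '[[1,[0,0,0],0],[1,[0,0,0],0],[1,[0,0,0],0]]'
python3 - <<'E'
from h import *
im,p=snap('wrist','w1');s=manip.read_state();print(s['joints'],s['eef_pos'],s['eef_rot'],p['origin'],p['attitude'])
E
```

```text
clock: 1.35
eef_pos: [510.9, 17.2, 299.6]
eef_rot: [3.141, 0.0, 1.004]
wrist_force: [-0.3, 0.8, -0.6]
finger_gap: 94.2
finger_force: 0.0
clock: 1.65
eef_pos: [509.4, 20.9, 299.3]
eef_rot: [-3.141, 0.0, 1.013]
wrist_force: [0.2, 0.4, 0.2]
finger_gap: 94.1
finger_force: 0.0
[-3.06406175e-02  1.58834507e-01  1.50893739e+00  1.07073263e-04
  1.47397794e+00  5.26511084e-01] [509.37510028  21.03209669 299.38888803] [-3.14140321e+00 -1.31500676e-05  1.01363426e+00] [548.56867516  84.26845435 464.47586434] [ 2.88628238e+00  1.97550521e-03 -5.57950509e-01]
```

View pics/w1.png

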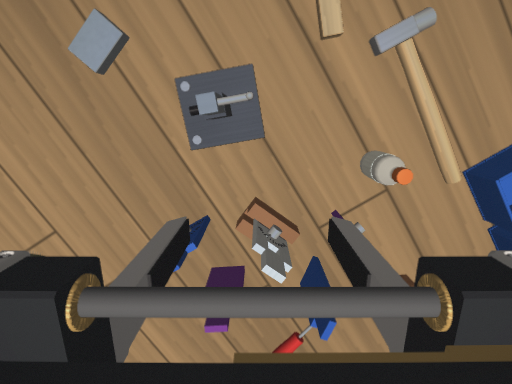

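The wrist picture shows the stand clearly: post top at about (207,102), hook tip at (249,97). The block is at about (268,215), the gauge's top end near (275,272), and the nut at (275,233) on the image-top side. I'll take a second view with a baseline.

```bash
python3 -m creep '[[1,[-4,0,0],0],[1,[-8,0,0],0],[1,[-8,0,0],0],[1,[-8,0,0],0],[1,[-8,0,0],0]]'
python3 - <<'E'
from h import *
im,p=snap('wrist','w2')
a=cv2.imread('pics/w1.png');b=cv2.imread('pics/w2.png')
def c(i,x,y,w,h,s): return cv2.resize(i[y:y+h,x:x+w],None,fx=s,fy=s,interpolation=cv2.INTER_CUBIC)
o=np.zeros((600,800,3),np.uint8)
o[:300,:400]=c(a,170,60,100,75,4)   
o[300:,:400]=c(b,170,0,100,75,4)
o[:300,400:]=c(a,225,195,133,100,3.001)[:300,:400]if 0 else cv2.resize(a[195:295,225:325],(400,400))[:300,:]
o[300:,400:]=cv2.resize(b[115:215,225:325],(400,400))[:300,:]
cv2.imwrite('pics/c2.png',o)
E
```

```text
clock: 2.2
eef_pos: [467.6, -46.7, 299.6]
eef_rot: [3.141, -0.0, 1.013]
wrist_force: [0.4, 0.3, -0.9]
finger_gap: 94.1
finger_force: 0.0
```

View pics/c2.png

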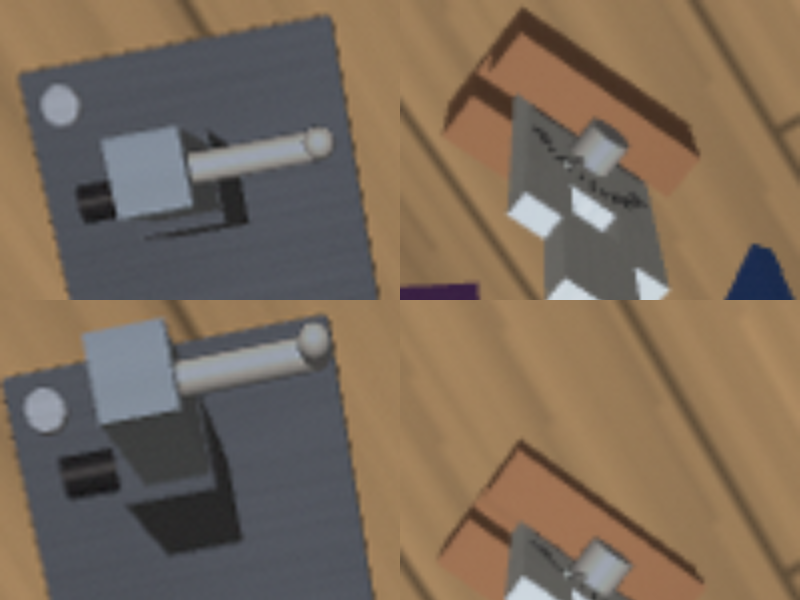

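View pics/w2.png

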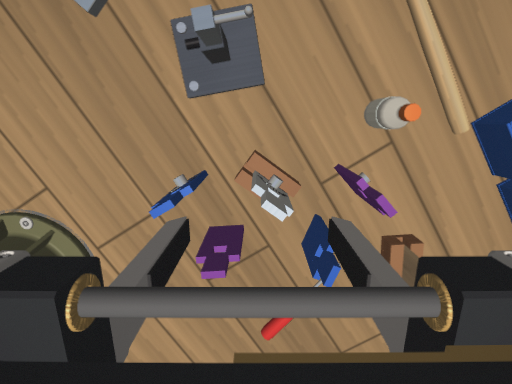

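The crops give, in w1, post top centre (206.4,102.9) and tip (249.4,94.6). In w2 they are (202.4,17.5) and (248.4,9.6). I'll extract the bright gauge top faces by mask.

```bash
python3 - <<'E'
from h import *
p1,p2=load('w1'),load('w2')
for f,(x,y,w,h) in (('w1',(240,190,70,100)),('w2',(240,130,70,100))):
    i=cv2.imread(f'pics/{f}.png').astype(int)[y:y+h,x:x+w]
    i4=cv2.resize(i.astype(np.uint8),None,fx=4,fy=4,interpolation=cv2.INTER_CUBIC)
    m=(i4.min(2)>165).astype(np.uint8)
    for c in cv2.findContours(m,0,2)[0]:
        if cv2.contourArea(c)>250:
            r=cv2.minAreaRect(c);b=cv2.boxPoints(r)/4-.375+[x,y];print(f,'area',cv2.contourArea(c)/16,'c',b.mean(0).round(1),b.round(1).tolist())
P=tri((p1,206.4,102.9),(p2,202.4,17.5));T=tri((p1,249.4,94.6),(p2,248.4,9.6));print('post',P,'tip',T)
E
```

```text
w1 area 175.8125 c [273.3 273.7] [[260.9, 270.2], [265.2, 263.7], [285.7, 277.3], [281.4, 283.8]]
w1 area 40.375 c [286.  267.1] [[280.2, 267.4], [283.9, 261.7], [291.7, 266.8], [288.0, 272.5]]
w1 area 70.84375 c [258.1 248.5] [[251.4, 248.2], [255.3, 242.4], [264.8, 248.7], [261.0, 254.5]]
w1 area 49.09375 c [271.7 247. ] [[265.2, 245.5], [268.0, 241.4], [278.2, 248.5], [275.4, 252.6]]
w2 area 261.34375 c [277.  208.4] [[260.5, 206.3], [269.4, 193.7], [293.4, 210.5], [284.5, 223.2]]
w2 area 30.0 c [272.8 192.2] [[266.4, 189.4], [268.1, 187.1], [279.1, 195.1], [277.5, 197.4]]
w2 area 84.125 c [257.8 190. ] [[250.7, 189.7], [255.3, 183.4], [264.9, 190.3], [260.3, 196.6]]
post (array([510.07440328, 125.63024893, 157.51938124]), np.float64(0.06105684916167592)) tip (array([552.28554578, 109.35260287, 151.98528206]), np.float64(0.09185313564841205))
```

```bash
python3 - <<'E'
from h import *
p1,p2=load('w1'),load('w2')
print('shL',tri((p1,258.1,248.5),(p2,257.8,190.)))
b=[plane(p1,*q,162) for q in [[260.9,270.2],[265.2,263.7],[285.7,277.3],[281.4,283.8]]];c=np.mean(b,0)
print('tab',c,'box',np.round(b,1).tolist(),'proj w2',proj(p2,c))
e=b[2]-b[1];e2=b[3]-b[0];print('ydir',np.degrees(np.arctan2(e[1],e[0])),np.degrees(np.arctan2(e2[1],e2[0])))
for p,q in((p1,[[251.4,248.2],[255.3,242.4],[264.8,248.7],[261.0,254.5]]),(p2,[[250.7,189.7],[255.3,183.4],[264.9,190.3],[260.3,196.6]])):
    s=np.array([plane(p,*k,122) for k in q]);print('sh@122',s.mean(0),np.degrees(np.arctan2(*(s[2]-s[1])[1::-1])))
# stand base dir
for f,p,(x,y,w,h) in (('w1',p1,(165,55,110,105)),('w2',p2,(165,0,110,105))):
    i=cv2.imread(f'pics/{f}.png')[y:y+h,x:x+w];hsv=cv2.cvtColor(i,cv2.COLOR_BGR2HSV)
    m=((hsv[...,1]<90)).astype(np.uint8);cs=max(cv2.findContours(m,0,2)[0],key=cv2.contourArea)
    r=cv2.boxPoints(cv2.minAreaRect(cs))+[x,y];W=np.array([plane(p,*k,12) for k in r]);
    for k in range(4): d=W[k]-W[k-1];print(f,np.linalg.norm(d).round(1),np.degrees(np.arctan2(d[1],d[0])).round(1))
    print(W.mean(0))
for p,z,q in((p1,60,0),(p1,157.5,[(102,141),(180,126),(193,207),(115,219)]),(p2,157.5,[(83,34),(163,19),(180,108),(99,125)])):
    if q:
        oy=60 if p is p1 else 0
        W=[plane(p,170+a/4-.375,oy+b/4-.375,z) for a,b in q]
        for k in range(4): d=W[k]-W[k-1];print('post',np.linalg.norm(d).round(1),np.degrees(np.arctan2(d[1],d[0])).round(1))
E
```

```text
shL (array([459.16717571, -56.63659464, 121.90871552]), np.float64(0.06903844145588314))
tab [467.5660153  -77.68625095 162.        ] box [[457.5, -65.7, 162.0], [466.3, -61.2, 162.0], [477.7, -89.5, 162.0], [468.8, -94.3, 162.0]] proj w2 [273.90182562 210.41251186]
ydir -68.16577754323438 -68.42446956474353
sh@122 [459.19442416 -56.54813491 122.        ] -67.73186793877389
sh@122 [459.23377906 -56.68067824 122.        ] -68.44410661409985
w1 111.3 65.3
w1 119.5 -22.2
w1 109.7 -110.8
w1 127.1 158.5
[504.60383766 127.94375283  12.        ]
w2 120.4 65.6
w2 118.8 -22.8
w2 118.8 -110.5
w2 127.1 157.9
[506.63472159 131.45372153  12.        ]
post 19.5 64.9
post 20.5 -21.8
post 20.2 -114.5
post 20.7 156.3
post 20.1 66.0
post 19.7 -22.8
post 19.6 -112.1
post 20.3 158.5
```

```bash
python3 -m creep '[[0,[-2.6,1.6,0],7.2],[0,[-2.6,1.6,0],7.2],[0,[-2.6,1.6,2],7.2],[0,[-2.6,1.6,4],7.2],[0,[-2.6,1.6,7],7.2],[0,[-2.6,1.6,10],7.2],[0,[-2.6,1.6,10],7.2],[0,[-2.6,1.6,10],7.2]]' 30
python3 - <<'E'
from h import *
s=manip.read_state();print(s['eef_pos'],s['eef_rot'],s['joints'],s['finger_gap'])
im,p=snap('wrist','w3');print(proj(p,[467.6,-77.7,162]))
E
```

```text
clock: 3.05
eef_pos: [467.6, -77.8, 200.1]
eef_rot: [-3.141, 0.0, 0.384]
wrist_force: [-0.1, -0.5, 0.6]
finger_gap: 47.1
finger_force: 0.0
[467.55776736 -77.76758333 200.1335944 ] [-3.14142867e+00  2.01632624e-04  3.84305186e-01] [-2.42121555e-01  1.48245062e-01  1.75322515e+00  1.54804639e-05
  1.24038192e+00  9.44364578e-01] 47.07347971682449
[260.2253518  218.02852642]
```

View pics/w3.png

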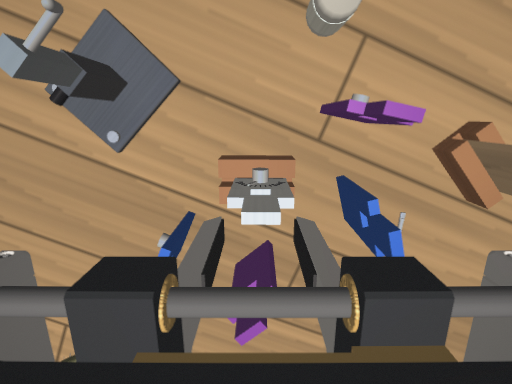

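The tab top centre appears at (261,217), 1 px from the prediction, square to the fingers and with the neighbours clear. I'll descend and grip.

```bash
python3 -m creep '[[0,[0,0,3],0],[0,[0,0,5.6],0],[0,[0,0,5.6],0],[-1,[0,0,5.6],0],[-1,[0,0,5.6],0],[-1,[0,0,5.6],0],[-1,[0,0,5.6],0],[-1,[0,0,5.6],0]]' 30;python3 -m creep '[[-1,[0,0,-1],0],[-1,[0,0,-3],0],[-1,[0,0,-7],0],[-1,[0,0,-12],0],[-1,[0,0,-12],0],[-1,[0,0,-12],0],[-1,[0,0,-12],0]]' 30
```

```text
clock: 3.9
eef_pos: [468.0, -78.5, 145.1]
eef_rot: [3.14, -0.003, 0.383]
wrist_force: [-0.4, -0.6, 7.3]
finger_gap: 30.1
finger_force: 30.0
clock: 4.6
eef_pos: [466.6, -78.1, 262.5]
eef_rot: [-3.141, 0.002, 0.383]
wrist_force: [-0.8, 0.2, -3.0]
finger_gap: 29.9
finger_force: 30.0
```

```bash
python3 -m creep '[[-1,[0,0,-4.8],0],[-1,[4,-2.7,-4.8],1],[-1,[8,-5.4,-4.8],2.5],[-1,[12,-8,-4.8],4],[-1,[16,-11,-4.8],6],[-1,[17.4,-11.7,-4.8],8.8],[-1,[17.4,-11.7,-4.8],8.8],[-1,[17.4,-11.7,-2],8.8],[-1,[17.4,-11.7,1],8.8],[-1,[17.4,-11.7,4],8.8],[-1,[17.4,-11.7,4],8.8],[-1,[17.4,-11.7,4],8.8]]'
python3 -m creep '[[-1,[0,0,0],0],[-1,[0,0,0],0]]'
python3 - <<'E'
from h import *
s=manip.read_state();print(s['eef_pos'],s['eef_rot'],s['joints'],s['wrist_force'])
im,p=snap('wrist','w4')
for k in('scene','side'):snap(k,k+'4')
o=np.zeros((600,800,3),np.uint8)
a=cv2.imread('pics/w4.png');o[:300,:400]=cv2.resize(a,(400,300))
b=cv2.imread('pics/scene4.png')[110:260,230:430];c=cv2.imread('pics/side4.png')[80:230,150:350]
o[:300,400:]=cv2.resize(b,(400,300));o[300:,:400]=cv2.resize(c,(400,300));o[300:,400:]=cv2.resize(a[130:280,150:350],(400,300));cv2.imwrite('pics/c4.png',o)
E
```

```text
clock: 5.8
eef_pos: [584.7, 95.3, 223.4]
eef_rot: [3.141, 0.001, -0.385]
wrist_force: [0.8, 0.7, -2.3]
finger_gap: 30.3
finger_force: 30.0
clock: 6.0
eef_pos: [585.2, 95.4, 224.9]
eef_rot: [-3.141, -0.002, -0.385]
wrist_force: [-0.0, 0.5, -2.4]
finger_gap: 30.0
finger_force: 30.0
[585.22756673  95.3643442  224.91054183] [-3.14060274e+00 -1.86127858e-03 -3.84826254e-01] [9.97640741e-02 3.91038299e-01 1.38637286e+00 9.07294761e-06
 1.36207337e+00 2.05538386e+00] [-0.02900178  0.54173084 -2.38305062]
```

View pics/c4.png

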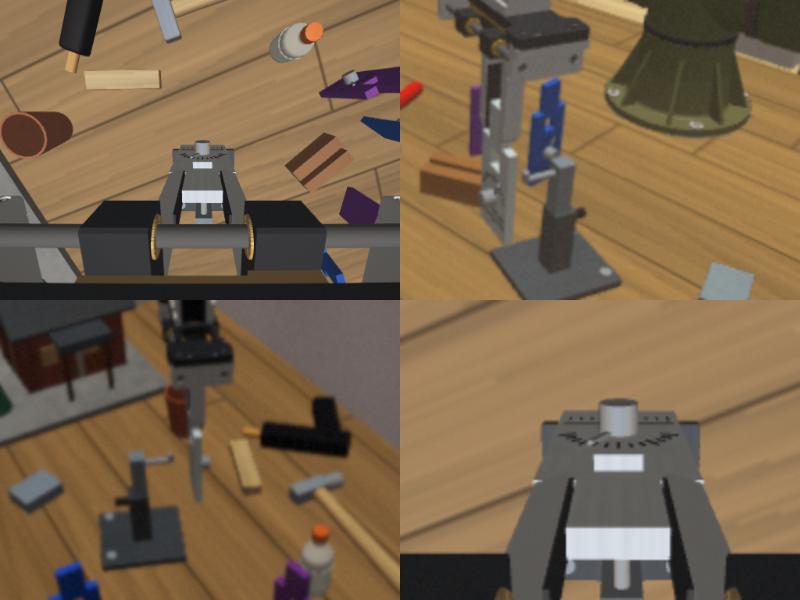

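The gauge is held upright with its nut outward. The hook bar (u≈261) is nearly centred on the tab (u≈259). I'll feel for the tip's top with the gauge's bottom edge.

```bash
python3 -m creep '[[-1,[0,0.1,-4],0],[-1,[0,0.1,-7.4],0],[-1,[0,0.1,-7.4],0],[-1,[-1.8,0.1,-7.4],0],[-1,[-3.6,0.1,-7.4],0],[-1,[-3.6,0.1,-7.4],0],[-1,[-3.6,0.1,-7.4],0],[-1,[-3.6,0.1,-7.2],0],[-1,[-3.6,0.1,-7.2],0]]'
python3 -m creep '[[-1,[0,0,0.05],0],[-1,[0,0,0.1],0],[-1,[0,0,0.1],0]]'
```

```text
clock: 7.05
eef_pos: [551.3, 107.6, 294.8]
eef_rot: [3.141, 0.001, -0.385]
wrist_force: [-0.9, 0.4, -1.5]
finger_gap: 29.7
finger_force: 30.0
clock: 7.35
eef_pos: [551.1, 107.9, 294.3]
eef_rot: [3.142, 0.0, -0.385]
wrist_force: [-0.4, 0.7, -1.8]
finger_gap: 29.9
finger_force: 30.0
```

```bash
for i in 1 2 3; do python3 -m creep '[[-1,[0,0,0.05],0],[-1,[0,0,0.1],0],[-1,[0,0,0.1],0]]' | grep -E 'pos|wrist'; done
```

```text
eef_pos: [551.0, 107.9, 293.4]
wrist_force: [-0.7, -0.2, -2.3]
eef_pos: [551.1, 107.9, 292.5]
wrist_force: [-0.5, 0.3, -1.3]
eef_pos: [551.2, 107.9, 292.0]
wrist_force: [-1.4, -1.2, 4.4]
```

Contact at TCP z ≈ 292.3, so the tip's top is at ≈157.5, which agrees with the vision. Insertion TCP z is therefore ≈192.8.

```bash
python3 -m creep '[[-1,[0,0,-0.4],0],[-1,[1.8,0,-0.4],0],[-1,[3.6,0,-0.4],0],[-1,[3.6,0,0],0],[-1,[3.6,0,4],0],[-1,[3.6,0,8],0],[-1,[3.6,0,9.85],0],[-1,[3.6,0,9.85],0],[-1,[3.6,0,9.85],0],[-1,[3.6,0,9.85],0]]'; python3 - <<'E'
from h import *
v=[manip.read_state()]
for k in('scene','side','wrist'):snap(k,k+'5');v.append(manip.read_state())
print(np.mean([s['eef_pos'] for s in v],0),np.mean([s['wrist_force'] for s in v],0))
P=load('scene5');i=cv2.imread('pics/scene5.png')
u=proj(P,[575,100,150]).astype(int);print(u)
o=np.hstack([cv2.resize(cv2.imread(f'pics/{k}5.png')[c[1]-50:c[1]+50,c[0]-50:c[0]+50],(400,400),interpolation=cv2.INTER_CUBIC) for k in('scene','side') for c in [proj(load(k+'5'),[570,102,150]).astype(int)]]);cv2.imwrite('pics/c5.png',o)
E
```

```text
clock: 9.25
eef_pos: [584.9, 94.6, 194.7]
eef_rot: [-3.14, -0.002, -0.385]
wrist_force: [-0.4, -0.1, -1.3]
finger_gap: 29.7
finger_force: 30.0
[584.81452753  94.49851364 194.40929065] [ 0.01124363 -0.08053233 -1.82616235]
[282 200]
```

View pics/c5.png

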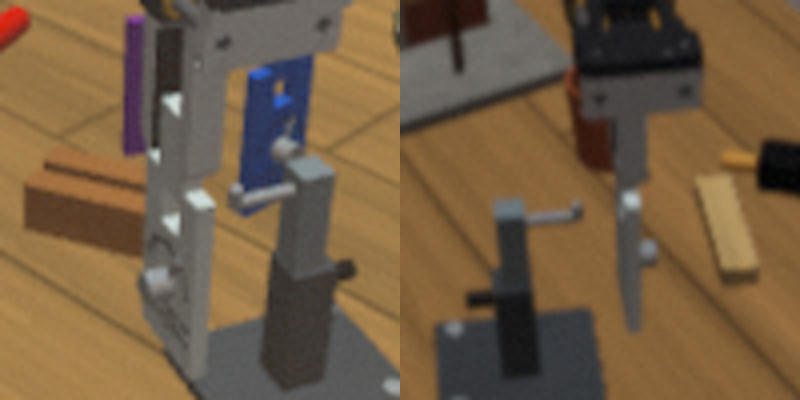

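```bash
python3 -m creep '[[-1,[0,0,0.16],0],[-1,[-0.8,0,0.16],0],[-1,[-1.6,0,0.16],0],[-1,[-2.2,0,0.16],0],[-1,[-2.4,0,0.16],0],[-1,[-2.4,0,0.16],0]]'|grep -E 'pos|wrist'; for i in 1 2 3; do python3 -m creep '[[-1,[-0.1,0,0],0],[-1,[-0.2,0,0],0],[-1,[-0.2,0,0],0]]' | grep -E 'pos|wrist'; done
```

```text
eef_pos: [561.9, 103.6, 191.6]
wrist_force: [-0.0, 0.2, -2.2]
eef_pos: [560.3, 104.1, 191.3]
wrist_force: [0.1, 0.2, -2.1]
eef_pos: [558.4, 104.9, 191.3]
wrist_force: [-0.6, -1.0, -2.6]
eef_pos: [556.5, 105.7, 191.4]
wrist_force: [-0.0, 0.5, -1.9]
```

The plate's back is already past the tip's front and there is no force on it, so the tip is entering the eye. I'll raise it 1 mm for centring and carry on.

```bash
python3 -m creep '[[-1,[0,0,-0.1],0],[-1,[-0.1,0,-0.1],0],[-1,[-0.3,0,-0.1],0],[-1,[-0.4,0,-0.1],0],[-1,[-0.4,0,-0.1],0]]' | grep -E 'pos|wrist'; for i in 1 2 3; do python3 -m creep '[[-1,[-0.2,0,0],0],[-1,[-0.4,0,0],0],[-1,[-0.4,0,0],0]]' | grep -E 'pos|wrist'; done
```

```text
eef_pos: [552.8, 107.2, 192.4]
wrist_force: [-0.3, 0.7, -3.0]
eef_pos: [549.0, 108.8, 192.4]
wrist_force: [-0.3, -0.4, -2.9]
eef_pos: [545.3, 110.3, 192.4]
wrist_force: [0.1, 0.2, -2.2]
eef_pos: [541.6, 111.7, 192.4]
wrist_force: [-1.0, -0.1, -2.7]
```

```bash
python3 -m creep '[[-1,[-0.2,0,0],0],[-1,[-0.4,0,0],0],[-1,[-0.4,0,0.3],0],[-1,[-0.4,0,0.6],0],[-1,[-0.4,0,0.8],0],[-1,[-0.4,0,0.8],0]]' | grep -E 'pos|wrist'; for i in 1 2 3; do python3 -m creep '[[-1,[0,0,0.05],0],[-1,[0,0,0.05],0]]' | grep -E 'pos|wrist'; done
```

```text
eef_pos: [538.0, 113.1, 183.9]
wrist_force: [0.2, 0.6, -2.1]
eef_pos: [538.1, 113.1, 183.9]
wrist_force: [0.7, 0.0, -2.8]
eef_pos: [538.1, 113.2, 183.3]
wrist_force: [-0.3, 0.6, -1.4]
eef_pos: [538.0, 113.2, 182.8]
wrist_force: [-0.4, 0.4, -1.7]
```

```bash
for i in 1 2 ; do python3 -m creep '[[-1,[0,0,0.05],0],[-1,[0,0,0.05],0]]' | grep -E 'pos|wrist'; done
```

```text
eef_pos: [538.1, 113.2, 182.5]
wrist_force: [-0.7, -0.7, 0.1]
eef_pos: [538.2, 113.2, 182.4]
wrist_force: [-2.4, -0.4, 5.6]
```

```bash
python3 -m creep '[[-1,[0,0,-0.05],0],[-1,[-0.2,0,-0.05],0],[-1,[-0.4,0,-0.05],0],[-1,[-0.7,0,-0.05],0],[-1,[-1,0,-0.05],0],[-1,[-1.2,0,-0.05],0],[-1,[-1.2,0,-0.05],0]]' | grep -E 'pos|wrist'; for i in 1 2 3; do python3 -m creep '[[-1,[-0.05,0,0],0],[-1,[-0.1,0,0],0],[-1,[-0.1,0,0],0]]' | grep -E 'pos|wrist'; done
```

```text
eef_pos: [526.7, 117.8, 182.4]
wrist_force: [0.2, 0.4, 2.7]
eef_pos: [526.3, 118.0, 182.5]
wrist_force: [3.1, -1.9, 1.8]
eef_pos: [525.2, 118.3, 182.4]
wrist_force: [4.2, -2.8, 2.4]
eef_pos: [524.3, 118.6, 182.5]
wrist_force: [4.6, -1.9, 2.5]
```

```bash
for i in 1 2; do python3 -m creep '[[-1,[-0.05,0,0],0],[-1,[-0.05,0,0],0],[-1,[-0.05,0,0],0]]' | grep -E 'pos|wrist'; done
python3 - <<'E'
from h import *
for k in('scene','side'):snap(k,k+'6')
o=np.hstack([cv2.resize(cv2.imread(f'pics/{k}6.png')[c[1]-50:c[1]+50,c[0]-50:c[0]+50],(400,400),interpolation=cv2.INTER_CUBIC) for k in('scene','side') for c in [proj(load(k+'6'),[530,117,120]).astype(int)]]);cv2.imwrite('pics/c6.png',o)
E
```

```text
eef_pos: [524.2, 118.7, 182.5]
wrist_force: [6.7, -3.5, 1.4]
eef_pos: [524.0, 118.7, 182.5]
wrist_force: [10.6, -4.6, 0.2]
```

View pics/c6.png

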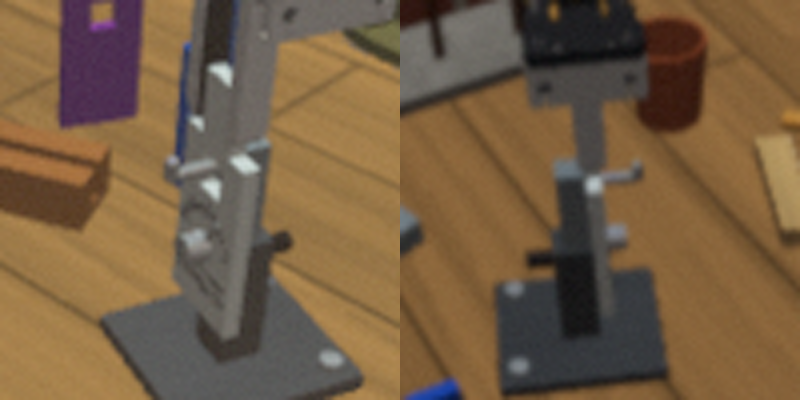

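The gauge is home: the hook bar passes through the eye, the nut faces outward, and the plate is flush on the post with a firm stop at about 11 N. I'll relax the push and let go.

```bash
python3 -m creep '[[-1,[0.05,0,0],0],[-1,[0.08,0,0],0],[-1,[0.08,0,0],0]]' | grep -E 'pos|wrist'; python3 -m creep '[[0,[0,0,0],0],[0,[0,0,0],0],[0,[0,0,0],0],[0,[0,0,0],0],[0,[0,0,-1],0],[0,[0,0,-3],0],[0,[0,0,-6],0],[0,[0,0,-10],0],[0,[0,0,-14],0],[0,[0,0,-14],0]]'
python3 - <<'E'
from h import *
for k in('scene','side','wrist'):snap(k,k+'7')
r=[cv2.resize(cv2.imread(f'pics/{k}7.png')[c[1]-50:c[1]+50,c[0]-50:c[0]+50],(400,400),interpolation=cv2.INTER_CUBIC) for k in('scene','side') for c in [proj(load(k+'7'),[530,117,110]).astype(int)]]
cv2.imwrite('pics/c7.png',np.hstack(r))
E
```

```text
eef_pos: [524.2, 118.7, 182.5]
wrist_force: [4.6, -2.9, 2.5]
clock: 17.5
eef_pos: [524.9, 119.1, 328.5]
eef_rot: [-3.137, -0.008, -0.385]
wrist_force: [0.5, -0.2, -0.2]
finger_gap: 47.1
finger_force: 0.0
```

View pics/c7.png

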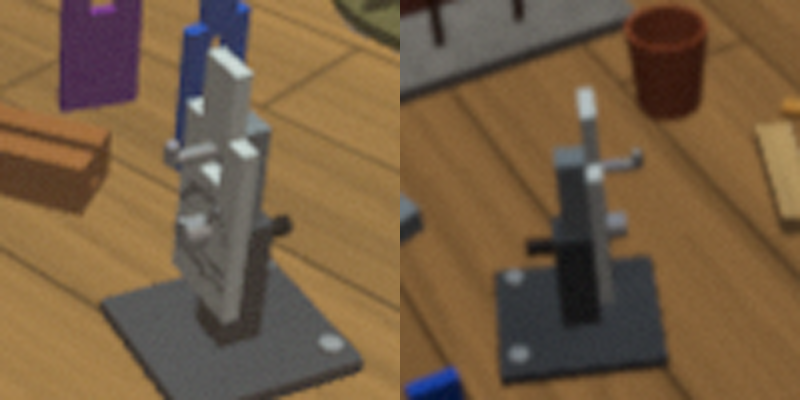

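The gauge hangs on the hook through its eye, back against the post and nut outward, with the gripper clear. I'll hand it in.

```bash
python3 -m creep '[[0,[0,0,0],0],[0,[0,0,0],0],[0,[0,0,0],0],[0,[0,0,0],0],[0,[0,0,0],0]]' | head -1; python3 -c "
from cell import manip
print(manip.sign_off())"
```

```text
clock: 18.15
the job is handed in; nothing more can be done
None
```

The aluminium gauge hangs by its eye on the hook, graduated face outward and back against the post, and the job was handed in at about 18 s; no verdict came back.

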